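Turn a stone slab over in its holder

TASK

The stone slab's ridged sawn face is done: turn the slab over in its holder. Swing the keeper arm clear of the slab, stand the slab on end in the slot of the wooden rack and let go of it there, then take it again from its other side and lay it flat on the holder's bed with its smooth face up, centred and running the same way along the bed as before, and let go. Finally swing the keeper arm fully back over the slab; leave the mug, the grinding wheel and the brush where they are.

Things in the scene. Friction and masses are not known exactly. Their poses are not given: they have to be found in the camera images.
- slab: flat brown-grey stone slab, 100 x 60 x 12 mm, about 0.2 kg. Origin at its very centre; x along the 100 mm length, y across the 60 mm width, z out of the sawn face, which shows 8 darker ridges (under 1 mm proud) running across it. The -z face is smooth and plain. It starts on the holder's bed, sawn face up
- holder: fixed slab holder: grey base plate (x +-65 mm, y -45 to +125 mm, 10 mm thick) with a black rubber bed block, 86 mm in x, 40 mm in y, top 45 mm above the bench. The slab lies centred on it, length along x, overhanging 10 mm at each long side. A steel post, 24 mm across, at y = +95 mm carries the keeper arm. Origin on the bench under the bed's centre, z up
- bed (a point): centre of the top of the holder's rubber bed, 45 mm above the bench; axes as the holder's
- keeper (a joint): keeper arm: level steel bar 18 mm wide, 8 mm thick, underside 61 mm above the bench (4 mm above the slab), 86 mm long from its pivot on the post; stays where it is left. 0 = closed, pointing across the slab in the holder's -y direction; grows counter-clockwise seen from above, past the holder's +x direction (1.57) to its stop at 2.6 rad, pointing away from the slab
- keeper_pivot (a point): point on the keeper arm's pivot axis, 91 mm above the bench (as high as keeper_knob); fixed to the holder, at its y = +95 mm
- keeper_knob (a point): in the upright black round knob of the keeper arm, 55 mm from the pivot axis: 22 mm across, 40 mm tall, from 69 to 109 mm above the bench; this point is on its axis, 91 mm above the bench. Push or pinch it from above to swing the arm
- rack: fixed wooden standing rack, 90 mm in x, 44 mm in y, 56 mm tall, with one slot across its middle running along y from side to side, 18 mm wide in x, flaring to 32 mm over the top 12 mm, 36 mm deep in all. The slab stands in it on a 60 mm end, overhanging the rack by 8 mm on each side, its faces towards the rack's +x and -x. Origin on the bench under its centre, z up
- slot (a point): middle of the slot's floor, 20 mm above the bench; axes as the rack's. The centre of a slab standing upright there is 50 mm above this point
- mug: bystander: white mug, 76 mm across, 85 mm tall, origin under its centre
- wheel: bystander: grey grinding wheel lying flat, 96 mm across, 25 mm thick, origin under its centre
- brush: bystander: bench brush lying on the bench, 190 mm long, along its x
Mind the look-alikes: they are no part of the job. Of the things like the slab, leave any that is green or pink; of the rest the smaller one is meant.

How it is judged:
By the outcome, as a careful person would: the job done as asked, in the order asked, and still so for the second after the job is handed in, with the robot touching nothing.
It also fails if it takes over 72 s, if anything falls off the work surface, if the arm or the gripper's body presses on something with over 40 N, if the wrist force passes 120 N, or if a joint passes its speed limit or range.

ROBOT

A 7-joint arm with a two-finger parallel gripper is mounted at the origin on the work surface. World frame = base frame: x ahead of the robot, y to its left, z up, the work surface at z = 0. Lengths are in m, angles in rad, forces in N, time in s.
With the tool pointing down it reaches from about 0.425 to 0.875 m from the base axis. Payload 8.4 kg.
Tool frame: the origin (TCP) lies at the very end of the fingers, on their centre line; the grasp point (between the pads) lies 19 mm behind it; z points along the fingers, y is the line along which they close (so a half turn about z gives the same grasp; the last joint's range is limited). The gripper opens to 87 mm and grips with 3 to 60 N. Pads are 19 mm wide; open, the fingers measure 117 mm over their backs; the gripper's body (75 mm by 190 mm) begins 51 mm behind the grasp point.
Start: joints at [-1.43, 0.333, 0.04, 1.465, -0.013, 1.343, -0.059], TCP at [0.154, 0.631, 0.223] pointing down, gripper open.
Joint ranges: [-2.58, 2.58], [-0.38, 2.09], [-1.3, 1.39], [0.25, 2.4], [-1.5, 4.64], [0.08, 2.09], [-2.65, 2.65]. Speed limits (rad/s): [2.22, 2.22, 2.79, 2.79, 3.14, 3.14, 3.14].

INTERFACE

Orientations are given as a rotation vector (axis times angle).
In Python, from station import env, kinematics, vision, workorder, nets gives the robot as it stands. The module is installed in compiled form; this text tells all that it offers. Calls block until the motion is done:
- env.move_ptp(position, orientation): joint-space move of the TCP to a pose.
- env.move_linear(position, rotation=None, vel=0.15): straight line of the TCP; rotation=None keeps the orientation; vel is the mean speed in m/s.
- env.movej(angles): joint-space move.
- env.gripper_open() and env.close_gripper(force=None): open the fingers fully, or close them until they stop; force is the grip in N (None keeps the last).
- env.hold(seconds).
- kinematics.ik(position, orientation): joint angles nearest the present ones, or None.
- env.sense(): the state.
- vision.snapshot(name): name is "scene" or "side" or "wrist"; returns the picture (480x640x3 uint8, red, green, blue); there is no depth.
- vision.get_calibration(name): a dict with "intrinsics" (3x3 intrinsics, pixels), "dist_coeffs" ([k1, k2, p1, p2, k3] as OpenCV has them; the pictures are not rectified), "pose" (4x4, takes a point from camera to world coordinates); the wrist camera has in their place "mount" (4x4, takes a point from camera to tool coordinates, whose origin is the TCP and whose axes are the flange's). Camera axes: x right, y down, z forward; pixel columns grow to the right and rows downward; lengths in m; the calibration is good to about 2 mm. A picture is of the moment at which its call begins: read the wrist's pose just before it. get_calibration takes no time and is no camera call.
A pose or a line that the arm cannot do raises env.Unreachable and nothing moves.
- workorder.finish_job(): hands the job in; it is judged then, once.
Trained networks look in the newest picture that a camera, given by its name, has taken for a name from the list of things; names that differ only in an ending like _2 or _b are one class to them, and where a whole thing is asked for, a point or a joint stands for the part that bears it (a point fixed in the world has none). Each returns a list of dicts, best first, with "p" (0 to 1); they miss things now and then, are a little off and sometimes report something else, mostly with a low value. They report only what shows in the picture. A call takes as long as a camera call. They do not tell look-alikes from the thing itself.
- nets.silhouettes(camera, name): "pixels" (480x640 bool, what is visible of it) and "box" ([centre column, centre row, width, height] in pixels, round what is visible of it).
The state is a dict: "clock": time; "joint_positions": joint angles; "qd": joint speeds; "joint_efforts": joint torques, N m; "tool_pos": TCP position; "tcp_rot": TCP orientation; "ft_force": force on the tool from outside, world axes, zero at the start; "moment": the same for the moment, N m; "width": opening from 0.0 (shut) to 1.0 (fully open); "gripper_force": force on a finger pad.
Only numpy, scipy, OpenCV 4.12 (cv2) and the standard library are available. Lean on these libraries where they do the work, as an engineer would, in place of code of your own. Each camera call takes 0.05 s, during which the arm holds its last target. There are 200 camera calls.

## Working session

There is one attempt and no reset: what is moved stays moved. The work goes in short steps, each a Python script; the robot and the scene stay as the last script left them, time stands still between calls to the robot, and variables do not carry over. Pictures are saved under pics/ and viewed, at most 10 in all, crops included, and the job is handed in when it is done.

```bash
mkdir -p pics; ls; python3 - <<'E'
from station import env, kinematics, vision, workorder, nets
import cv2, numpy as np
ims=[]
for n in ["scene","side"]:
    im=vision.snapshot(n); cv2.imwrite(f"pics/{n}0.png",im[:,:,::-1])
    c=vision.get_calibration(n); print(n,np.round(c["intrinsics"],1).tolist(),np.round(c["dist_coeffs"],4),np.round(c["pose"],3).tolist())
    for k in ["slab","holder","keeper","keeper_knob","rack","mug","wheel","brush"]:
        print(k,[(round(d["p"],2),np.round(d["box"]).astype(int).tolist()) for d in nets.silhouettes(n,k)])
s=env.sense();print({k:np.round(v,3) for k,v in s.items()})
print(np.round(vision.get_calibration("wrist")["mount"],3).tolist())
E
```

```text
pics
scene [[456.6, 0.0, 321.5], [0.0, 456.6, 244.9], [0.0, 0.0, 1.0]] [-0.1052  0.      0.      0.      0.    ] [[-0.29, 0.807, -0.514, 0.979], [0.957, 0.243, -0.158, 0.149], [-0.003, -0.538, -0.843, 0.765], [0.0, 0.0, 0.0, 1.0]]
slab [(0.94, [323, 187, 67, 35]), (0.89, [446, 196, 79, 63]), (0.83, [408, 242, 64, 43]), (0.71, [480, 293, 59, 58])]
holder [(0.89, [394, 274, 92, 97])]
keeper [(0.55, [394, 262, 27, 48]), (0.37, [167, 326, 92, 59])]
keeper_knob [(0.7, [392, 260, 30, 49]), (0.44, [238, 210, 49, 45])]
rack [(0.79, [238, 211, 48, 48])]
mug [(0.58, [278, 358, 48, 74])]
wheel [(0.76, [431, 400, 62, 65])]
brush [(0.96, [167, 325, 89, 56]), (0.34, [432, 400, 60, 61])]
side [[541.5, 0.0, 313.0], [0.0, 541.5, 236.0], [0.0, 0.0, 1.0]] [0.0238 0.     0.     0.     0.    ] [[0.748, -0.457, 0.481, 0.056], [-0.664, -0.52, 0.538, -0.55], [0.004, -0.721, -0.692, 0.806], [0.0, 0.0, 0.0, 1.0]]
slab [(0.76, [154, 265, 42, 62]), (0.65, [215, 197, 26, 35]), (0.58, [238, 223, 51, 38]), (0.58, [251, 329, 87, 72])]
holder [(0.71, [258, 234, 98, 69])]
keeper [(0.71, [265, 206, 42, 27]), (0.21, [3
[... 173 characters left out ...]
166, 38, 34])]
brush [(0.95, [466, 278, 80, 69])]
{'clock': np.float64(0.9), 'joint_positions': array([-1.43 ,  0.333,  0.04 ,  1.465, -0.013,  1.343, -0.059]), 'qd': array([ 0.002, -0.002,  0.001,  0.   ,  0.001,  0.001,  0.   ]), 'joint_efforts': array([ 1.0000e-03, -6.5611e+01,  1.3340e+00, -4.0406e+01, -6.0000e-02,
        3.5000e-02,  0.0000e+00]), 'tool_pos': array([0.154, 0.631, 0.223]), 'tcp_rot': array([ 0.376,  3.119, -0.   ]), 'ft_force': array([-0.841,  0.421,  0.321]), 'moment': array([-0.058,  0.046,  0.013]), 'gripper_force': np.float64(0.0), 'width': np.float64(1.002)}
[[0.0, -0.966, -0.26, 0.072], [1.0, -0.0, 0.001, 0.0], [-0.001, -0.26, 0.966, -0.162], [0.0, 0.0, 0.0, 1.0]]
```

View pics/scene0.png

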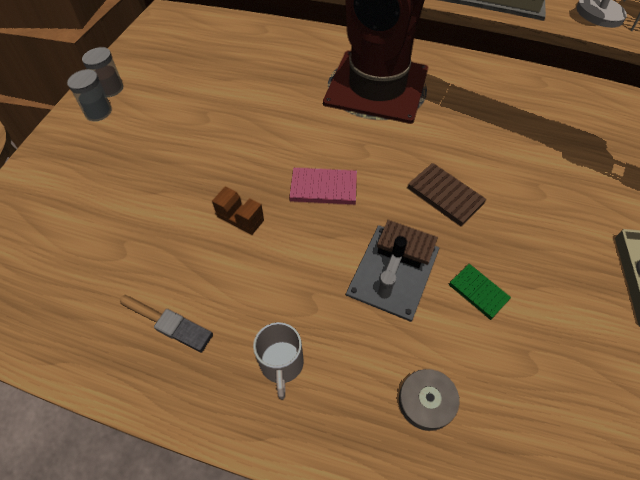

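View pics/side0.png

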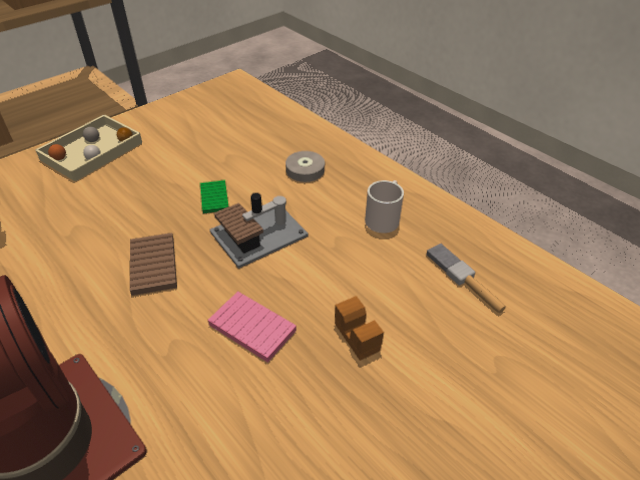

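Brown candidates for the slab are the one on the bed at scene (408,242) and the one on the bench at (446,193). Pink (323,186) and green (480,291) are excluded. The slab on the bed is the smaller brown one. The rack is at scene (238,210), and the keeper knob is at (399,245) with its post at (388,283). I'll confirm with the wrist camera.

```bash
cat > h.py <<'E'
from station import env, kinematics, vision, workorder, nets
import cv2, numpy as np
from scipy.spatial.transform import Rotation as R
from scipy.optimize import least_squares
def campose(n, s=None):
    c=vision.get_calibration(n)
    if n!="wrist": return c,np.array(c["pose"])
    T=np.eye(4);T[:3,:3]=R.from_rotvec(s["tcp_rot"]).as_matrix();T[:3,3]=s["tool_pos"]
    return c,T@np.array(c["mount"])
def ray(c,P,uv,z):
    x,y=cv2.undistortPoints(np.array([[uv]],float),np.array(c["intrinsics"]),np.array(c["dist_coeffs"]))[0,0]
    d=P[:3,:3]@[x,y,1];o=P[:3,3];return (o+d*(z-o[2])/d[2])[:2]
def proj(c,P,X):
    Q=np.linalg.inv(P);r,_=cv2.Rodrigues(Q[:3,:3])
    return cv2.projectPoints(np.array(X,float),r,Q[:3,3],np.array(c["intrinsics"]),np.array(c["dist_coeffs"]))[0][:,0]
def down(yaw,): # tool down, tool x axis at heading yaw
    return (R.from_euler('z',yaw)*R.from_rotvec([np.pi,0,0])).as_rotvec()
E
python3 - <<'E'
from h import *
s=env.sense()
for n,pts in {"scene":dict(plate=((348,292),.01),plate2=((408,317),.01),plate3=((438,262),.01),slab=((408,242),.057),post=((388,278),.085),rack=((238,210),.05),knob=((399,240),.109)),
 "side":dict(slab=((238,223),.057),rack=((358,329),.05),knob=((256,195),.109),post=((279,202),.085))}.items():
    c,P=campose(n)
    print(n,{k:np.round(ray(c,P,u,z),3).tolist() for k,(u,z) in pts.items()})
print(R.from_rotvec(s["tcp_rot"]).as_matrix().round(2).tolist())
w=vision.get_calibration("wrist");print(np.array(w["intrinsics"]).round(1).tolist(),w["dist_coeffs"])
E
```

```text
scene {'plate': [0.602, 0.084], 'plate2': [0.62, 0.201], 'plate3': [0.49, 0.234], 'slab': [0.494, 0.168], 'post': [0.595, 0.149], 'rack': [0.512, -0.166], 'knob': [0.53, 0.151]}
side {'slab': [0.487, 0.162], 'rack': [0.487, -0.186], 'knob': [0.533, 0.156], 'post': [0.571, 0.131]}
[[-0.97, 0.24, 0.0], [0.24, 0.97, -0.0], [-0.0, -0.0, -1.0]]
[[340.5, 0.0, 322.2], [0.0, 340.5, 240.7], [0.0, 0.0, 1.0]] [-0.04190742  0.          0.          0.          0.        ]
```

```bash
python3 - <<'E'
from h import *
import json
rec={}
for k,p,yaw in [("holder",[0.60,0.15,0.2],np.pi+.2),("rack",[0.58,-0.17,0.2],np.pi)]:
    # choose nearest reachable yaw
    print(kinematics.ik(p,down(yaw)))
    env.move_ptp(p,down(yaw)); env.hold(0.2)
    s=env.sense(); im=vision.snapshot("wrist"); cv2.imwrite(f"pics/w_{k}.png",im[:,:,::-1])
    rec[k]=dict(tool_pos=list(map(float,s["tool_pos"])),tcp_rot=list(map(float,s["tcp_rot"])))
    for o in ["slab","keeper_knob","rack"]:print(k,o,[(round(d["p"],2),np.round(d["box"]).astype(int).tolist()) for d in nets.silhouettes("wrist",o)])
    print(s["clock"],s["joint_positions"].round(2))
json.dump(rec,open("rec.json","w"))
E
```

```text
[-0.74417921  0.30384526  0.53119376  1.59956911 -0.15879853  1.2814685
  1.5832285 ]
holder slab [(0.85, [494, 183, 102, 104]), (0.78, [363, 104, 129, 112]), (0.75, [485, 13, 54, 27])]
holder keeper_knob [(0.76, [335, 172, 57, 117])]
holder rack [(0.9, [35, 58, 70, 78])]
3.4417 [-0.74  0.3   0.53  1.6  -0.16  1.28  1.58]
[-0.39072119  0.30337671  0.74333105  1.6424141  -0.21269648  1.27900728
  1.9622172 ]
rack slab [(0.83, [631, 131, 19, 59]), (0.62, [470, 31, 158, 63])]
rack keeper_knob [(0.5, [630, 130, 20, 61])]
rack rack [(0.8, [315, 135, 116, 78])]
5.0583 [-0.39  0.3   0.74  1.64 -0.21  1.28  1.96]
```

View pics/w_holder.png

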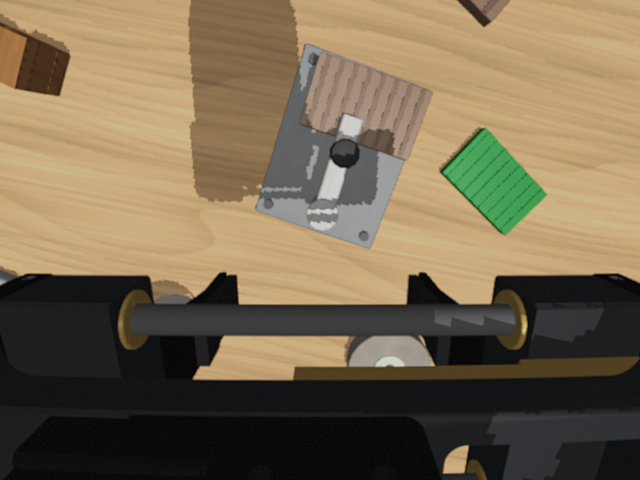

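View pics/w_rack.png

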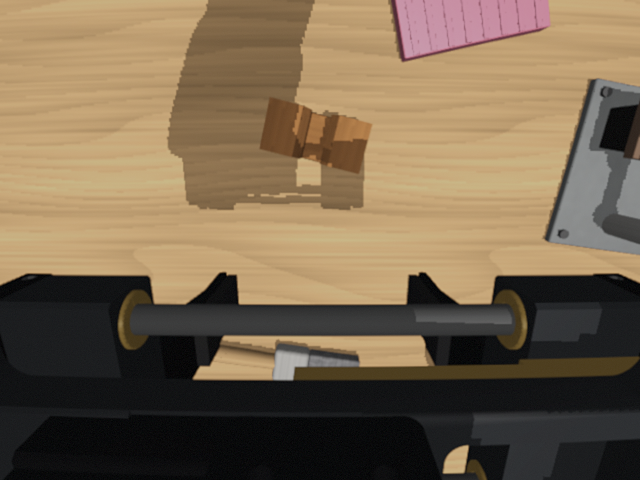

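Wrist view of the holder: the slab with ridges lies on the bed under the arm, centre (366,105). Knob at (345,152), post at (322,213), and the plate corners are near (307,44), (257,209) and (370,247). The second view has the rack top corners near (271,97), (372,124), (361,173) and (260,150). The enlarged crop is to confirm and refine these.

```bash
python3 - <<'E'
import cv2,numpy as np
a=cv2.imread("pics/w_holder.png")[40:255,250:440];b=cv2.imread("pics/w_rack.png")[90:180,255:378]
A=cv2.resize(a,None,fx=2.7,fy=2.7,interpolation=cv2.INTER_CUBIC);B=cv2.resize(b,None,fx=2.3,fy=2.3,interpolation=cv2.INTER_CUBIC)
o=np.zeros((max(A.shape[0],B.shape[0]),A.shape[1]+B.shape[1],3),np.uint8);o[:A.shape[0],:A.shape[1]]=A;o[:B.shape[0],A.shape[1]:]=B
print(A.shape,B.shape);cv2.imwrite("pics/crop1.png",o)
E
```

```text
(580, 513, 3) (207, 283, 3)
```

View pics/crop1.png

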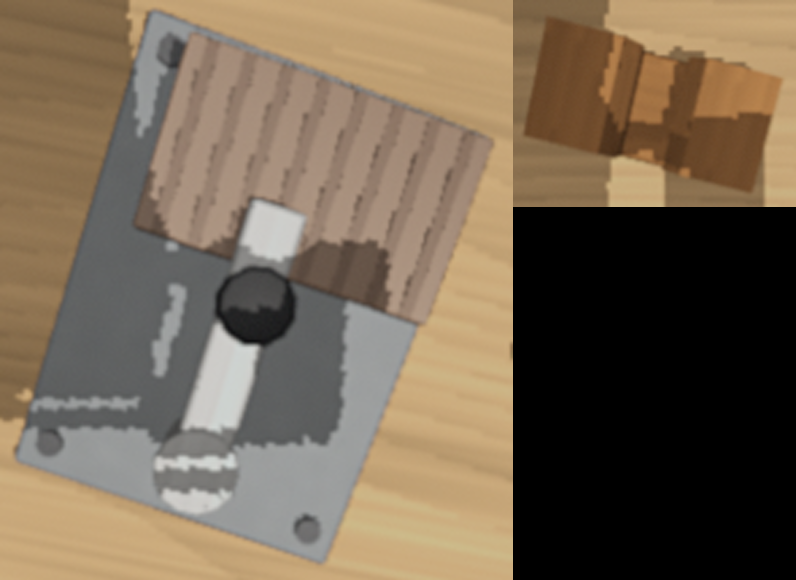

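Confirmed: the ridged brown slab on the bed under the keeper is the target (smaller than the loose brown one). Fitting poses now and checking reachability.

```bash
cat > fit.py <<'E'
from h import *
import json
rec=json.load(open("rec.json"))
def fit(k,M,uv,x0):
    c,P=campose("wrist",rec[k]); M=np.array(M,float)/1000; uv=np.array(uv,float)
    def X(q): 
        a=np.cos(q[2]),np.sin(q[2]);return np.c_[q[0]+a[0]*M[:,0]-a[1]*M[:,1],q[1]+a[1]*M[:,0]+a[0]*M[:,1],M[:,2]]
    r=least_squares(lambda q:(proj(c,P,X(q))-uv).ravel(),x0); return r.x, r.fun.reshape(-1,2)
E
python3 - <<'E'
from fit import *
plate=([(65,-45,10),(65,125,10),(-65,125,10)],[(305.6,43.7),(256.3,209.6),(370.4,248.1)])
slab=([(50,-30,57),(-50,-30,57),(-50,30,57),(50,30,57)],[(321.1,52.2),(432.6,92.2),(405.9,160.4),(300.4,124.4)])
knob=([(0,40,109)],[(344.8,153.3)])
x0=[.49,.165,-1.72]
for nm,g in dict(plate=[plate],slab=[slab],all=[plate,slab,knob]).items():
    q,e=fit("holder",sum([a for a,_ in g],[]),sum([b for _,b in g],[]),x0);print(nm,q.round(4),e.round(1).tolist())
rk=([(45,22,56),(-45,22,56),(-45,-22,56),(45,-22,56)],[(269.8,97.4),(371.5,123.9),(359.3,173.5),(260.2,148.7)])
r,e=fit("rack",*rk,[.5,-.17,-1.7]);print("rack",r.round(4),e.round(1).tolist())
json.dump(dict(H=q.tolist(),K=r.tolist()),open("pose.json","w"))
# cross-check in fixed cameras
def W(q,p): a,b=np.cos(q[2]),np.sin(q[2]);return [q[0]+a*p[0]-b*p[1],q[1]+b*p[0]+a*p[1],p[2]]
for n in ["scene","side"]:
    c,P=campose(n)
    print(n,"plate",proj(c,P,[W(q,p) for p in [(.065,.125,.01),(-.065,.125,.01),(0,.04,.109)]]).round(0).tolist(),"rack",proj(c,P,[W(r,p) for p in [(.045,.022,.056),(-.045,.022,.056),(-.045,-.022,.056),(.045,-.022,.056)]]).round(0).tolist())
# reachability: tilt poses. tail lean direction heading
def tool(lean,tau,flip):
    # tool z = down tilted: tail leans by tau toward heading lean ; tool y horizontal perp to lean
    z=-np.array([np.sin(tau)*np.cos(lean),np.sin(tau)*np.sin(lean),np.cos(tau)])
    y=np.array([-np.sin(lean),np.cos(lean),0])*flip
    return R.from_matrix(np.c_[np.cross(y,z),y,z]).as_rotvec()
for tau in np.radians([30,45,60]):
  for nm,base,zz,yaw in [("bed",q,.051,q[2]),("rack",r,.07,r[2])]:
    for s in [0,np.pi]:
      for flip in [1,-1]:
        rv=tool(yaw+s,tau,flip);a=R.from_rotvec(rv).apply([0,0,.019])
        out=[]
        for dz in [0,.1]:
            j=kinematics.ik(np.array([base[0],base[1],zz+dz])+a,rv); out.append(None if j is None else np.round(j,2).tolist())
        print(round(np.degrees(tau)),nm,"lean+x" if s==0 else "lean-x",flip,out)
E
```

```text
plate [ 0.4891  0.1612 -1.6975] [[0.2, -2.0], [-1.0, 1.4], [0.8, 1.2]]
slab [ 0.489   0.1663 -1.6837] [[-0.8, -0.7], [0.9, 0.1], [1.7, 1.0], [-1.7, -0.1]]
all [ 0.4892  0.1636 -1.7052] [[3.2, -1.7], [0.5, 1.2], [2.0, 1.8], [-2.9, -2.2], [-2.0, 1.2], [-2.4, 1.5], [-5.2, -2.1], [6.4, 1.0]]
rack [ 0.4995 -0.1737 -1.8275] [[-10.7, 52.3], [-13.3, 52.5], [13.3, -47.1], [10.1, -50.9]]
scene plate [[347.0, 293.0], [414.0, 320.0], [403.0, 240.0]] rack [[211.0, 201.0], [248.0, 220.0], [261.0, 204.0], [225.0, 186.0]]
side plate [[307.0, 233.0], [275.0, 201.0], [254.0, 195.0]] rack [[383.0, 333.0], [357.0, 296.0], [335.0, 305.0], [361.0, 343.0]]
30 bed lean+x 1 [[-0.75, 0.31, 0.76, 2.17, -0.97, 0.94, 0.52], [-0.87, 0.09, 0.85, 2.09, -0.71, 1.02, 0.23]]
30 bed lean+x -1 [[-1.09, 0.55, 1.22, 2.18, -1.2, 1.17, -2.45], None]
30 bed lean-x 1 [[-0.98, 0.51, 0.4, 1.8, 0.2, 1.23, 2.32], [-1.01, 0.39, 0.44, 1.73, 0.23, 1.41, 2.36]]
30 bed lean-x -1 [[-1.16, 0.57, 0.65, 1.8, 0.08, 1.21, -0.71], [-1.12, 0.41, 0.58, 1.74, 0.18, 1.4, -0.73]]
30 rack lean+x 1 [[-0.17, 0.56, 0.93, 1.91, -0.93, 1.35, 0.93], [-0
[... 1407 characters left out ...]
-2.01], [-0.66, 0.5, 1.02, 2.18, -1.4, 1.58, -2.18]]
60 bed lean-x 1 [[-1.04, 0.84, 0.36, 1.57, 0.38, 1.6, 2.17], [-1.05, 0.71, 0.38, 1.56, 0.43, 1.73, 2.24]]
60 bed lean-x -1 [[-1.03, 0.84, 0.35, 1.56, 0.38, 1.61, -0.97], [-0.97, 0.69, 0.26, 1.55, 0.47, 1.76, -0.95]]
60 rack lean+x 1 [[0.15, 0.88, 0.83, 1.79, -1.24, 1.85, 1.22], [0.08, 0.74, 0.94, 1.77, -1.19, 1.94, 1.1]]
60 rack lean+x -1 [[0.05, 1.0, 1.01, 1.79, -1.34, 1.99, -1.86], [0.04, 0.79, 1.01, 1.78, -1.23, 1.99, -2.02]]
60 rack lean-x 1 [[-0.72, 0.7, 0.54, 1.89, 0.6, 1.25, 2.32], [-0.73, 0.52, 0.55, 1.87, 0.66, 1.41, 2.4]]
60 rack lean-x -1 [[-0.79, 0.73, 0.64, 1.89, 0.54, 1.21, -0.78], [-0.76, 0.53, 0.6, 1.87, 0.64, 1.39, -0.72]]
```

```bash
cat > s1.py <<'E'
from fit import *
plate=([(65,-45,10),(65,125,10),(-65,125,10)],[(305.6,43.7),(256.3,209.6),(370.4,248.1)])
knob=([(0,40,109)],[(344.8,153.3)])
q,e=fit("holder",plate[0]+knob[0],plate[1]+knob[1],[.49,.165,-1.7]);print("H",q.round(4),e.round(1).tolist())
rk=([(45,-22,56),(-45,-22,56),(-45,22,56),(45,22,56)],[(269.8,97.4),(371.5,123.9),(359.3,173.5),(260.2,148.7)])
r,e=fit("rack",*rk,[.5,-.17,-1.8]);print("K",r.round(4),e.round(1).tolist())
json.dump(dict(H=q.tolist(),K=r.tolist()),open("pose.json","w"))
c,P=campose("wrist",rec["holder"]);kn=ray(c,P,(344.8,153.3),.109)
hy=np.array([-np.sin(q[2]),np.cos(q[2])]);piv=kn+.055*hy
print("knob",kn.round(4),"pivot",piv.round(4),"pivot from H",(q[:2]+.095*hy).round(4))
def kp(th,z): 
    d=np.array([np.cos(q[2]-np.pi/2+th),np.sin(q[2]-np.pi/2+th)]);return np.r_[piv+.055*d,z],down(q[2]+1.5*np.pi+th)
p,o=kp(0,.14);env.move_ptp(p,o);env.move_linear(kp(0,.08)[0],vel=.1)
env.close_gripper(force=8);s=env.sense();print("pinch",s["width"],s["gripper_force"],s["ft_force"].round(1))
fm=0
for th in np.linspace(0,2.5,9)[1:]:
    env.move_linear(*kp(th,.08),vel=.045);s=env.sense();fm=max(fm,np.linalg.norm(s["ft_force"]))
print("arc",s["clock"],s["width"],s["ft_force"].round(1),fm)
env.gripper_open();env.move_linear(kp(2.5,.15)[0],vel=.2)
c0=[q[0]+.11,q[1]-.015,.2]
env.move_ptp(c0,down(np.pi+.2));env.hold(.2)
s=env.sense();im=vision.snapshot("wrist");cv2.imwrite("pics/w2.png",im[:,:,::-1])
rec["w2"]=dict(tool_pos=list(map(float,s["tool_pos"])),tcp_rot=list(map(float,s["tcp_rot"])));json.dump(rec,open("rec.json","w"))
print(s["clock"],s["joint_positions"].round(2))
cv2.imwrite("pics/w2c.png",cv2.resize(im[10:250,230:470,::-1],None,fx=2.5,fy=2.5,interpolation=cv2.INTER_CUBIC))
E
python3 s1.py
```

```text
H [ 0.4892  0.1601 -1.6963] [[-1.1, -2.0], [-1.9, 1.4], [-0.0, 1.0], [2.1, 0.2]]
K [ 0.4981 -0.1736 -1.8069] [[-0.2, -0.4], [1.1, -0.5], [-0.2, 0.4], [-0.8, 0.5]]
knob [0.5291 0.1536] pivot [0.5836 0.1467] pivot from H [0.5835 0.1482]
pinch 0.24618478763860838 8.000045029912144 [-0.1  0.2  0.2]Traceback (most recent call last):
  File "s1.py", line 17, in <module>
    env.move_linear(*kp(th,.08),vel=.045);s=env.sense();fm=max(fm,np.linalg.norm(s["ft_force"]))
    ~~~~~~~~~~~~~~~^^^^^^^^^^^^^^^^^^^^^^
station.Unreachable: the arm cannot follow that straight line within its joint ranges
```

```bash
cat > s1b.py <<'E'
from fit import *
q=np.array(json.load(open("pose.json"))["H"]);piv=np.array([.5836,.1467])
def kp(th,z,k=1.,psi0=0): 
    d=np.array([np.cos(q[2]-np.pi/2+th),np.sin(q[2]-np.pi/2+th)]);return np.r_[piv+.055*d,z],down(q[2]+1.5*np.pi+k*th+psi0)
E
python3 - <<'E'
from s1b import *
s=env.sense();print(s["clock"],s["joint_positions"].round(2),s["tool_pos"].round(4),s["ft_force"].round(1),s["width"])
d=s["tool_pos"][:2]-piv;th=np.arctan2(d[1],d[0])-q[2]+np.pi/2;print("th",th%(2*np.pi))
M=R.from_rotvec(s["tcp_rot"]).as_matrix();psi=np.arctan2(M[1,0],M[0,0]);print("psi",psi)
for t in [.31,.63,.94,1.25,1.57,1.88,2.2,2.5]:
    print(t,[ (f, np.round(j,2).tolist() if (j:=kinematics.ik(kp(t,.08)[0],down(psi+f*(t-th)))) is not None else None) for f in (1,.5,0)])
E
```

```text
12.7167 [ 0.62  0.63 -1.14  1.71  0.61  1.21  2.65] [0.5937 0.0923 0.0801] [-0.9  1.9  5.4] 0.24991051438329423
th 1.880103256126928
psi -1.391851860345164
0.31 [(1, [0.41, 0.38, -0.88, 1.85, 0.33, 1.07, 1.15]), (0.5, [0.53, 0.45, -1.05, 1.84, 0.44, 1.1, 1.86]), (0, [0.63, 0.54, -1.2, 1.84, 0.55, 1.15, 2.56])]
0.63 [(1, [0.49, 0.41, -0.95, 1.84, 0.37, 1.08, 1.47]), (0.5, [0.58, 0.47, -1.08, 1.84, 0.46, 1.11, 2.03]), (0, [0.66, 0.54, -1.2, 1.83, 0.55, 1.16, 2.59])]
0.94 [(1, [0.55, 0.45, -1.0, 1.82, 0.42, 1.1, 1.78]), (0.5, [0.62, 0.5, -1.1, 1.82, 0.49, 1.13, 2.2]), (0, [0.67, 0.56, -1.19, 1.82, 0.56, 1.16, 2.61])]
1.25 [(1, [0.59, 0.5, -1.05, 1.79, 0.48, 1.13, 2.07]), (0.5, [0.63, 0.54, -1.11, 1.79, 0.53, 1.15, 2.35]), (0, [0.67, 0.58, -1.18, 1.79, 0.58, 1.18, 2.63])]
1.57 [(1, [0.61, 0.56, -1.09, 1.75, 0.54, 1.17, 2.37]), (0.5, [0.63, 0.58, -1.13, 1.75, 0.57, 1.18, 2.51]), (0, [0.65, 0.6, -1.16, 1.75, 0.59, 1.19, 2.65])]
1.88 [(1, [0.62, 0.63, -1.14, 1.71, 0.6, 1.21, 2.65]), (0.5, [0.62, 0.63, -1.14, 1.71, 0.6, 1.21, 2.65]), (0, [0.62, 0.63, -1.14, 1.71, 0.61, 1.21, 2.65])]
2.2 [(1, [-1.09, 0.71, 1.21, 1.75, -0.71, 1.21, -2.32]), (0.5, [-1.09, 0.71, 1.21, 1.75, -0.71, 1.21, -2.48]), (0, [0.58, 0.65, -1.12, 1.67, 0.62, 1.22, 2.64])]
2.5 [(1, [-1.07, 0.74, 1.21, 1.71, -0.74, 1.23, -2.02]), (0.5, [-1.07, 0.74, 1.21, 1.71, -0.74, 1.23, -2.33]), (0, [0.55, 0.68, -1.11, 1.63, 0.64, 1.24, 2.63])]
```

```bash
python3 - <<'E'
from s1b import *
th0=1.88;psi=-1.392
for t in [2.1,2.3,2.5]:
    env.move_linear(kp(t,.08)[0],down(psi-.15*(t-th0)),vel=.045);s=env.sense();print(s["ft_force"].round(1),s["width"].round(3))
env.gripper_open();env.move_linear(kp(2.5,.16)[0],vel=.2)
print(kinematics.ik([q[0]+.11,q[1]-.015,.2],down(np.pi+.2)))
env.move_ptp([q[0]+.11,q[1]-.015,.2],down(np.pi+.2));env.hold(.2)
s=env.sense();im=vision.snapshot("wrist");cv2.imwrite("pics/w2.png",im[:,:,::-1])
rec["w2"]=dict(tool_pos=list(map(float,s["tool_pos"])),tcp_rot=list(map(float,s["tcp_rot"])));json.dump(rec,open("rec.json","w"))
print(s["clock"],s["joint_positions"].round(2))
cv2.imwrite("pics/w2c.png",cv2.resize(im[10:250,230:470,::-1],None,fx=2.5,fy=2.5,interpolation=cv2.INTER_CUBIC))
E
```

```text
Traceback (most recent call last):
AttributeError: 'float' object has no attribute 'round'
```

```bash
python3 - <<'E'
from s1b import *
th0=1.88;psi=-1.392
for t in [2.3,2.5]:
    env.move_linear(kp(t,.08)[0],down(psi-.15*(t-th0)),vel=.045);s=env.sense();print(s["ft_force"].round(1),s["width"])
env.gripper_open();env.move_linear(kp(2.5,.16)[0],vel=.2)
env.move_ptp([q[0]+.11,q[1]-.015,.2],down(np.pi+.2));env.hold(.2)
s=env.sense();im=vision.snapshot("wrist");cv2.imwrite("pics/w2.png",im[:,:,::-1])
rec["w2"]=dict(tool_pos=list(map(float,s["tool_pos"])),tcp_rot=list(map(float,s["tcp_rot"])));json.dump(rec,open("rec.json","w"))
print(s["clock"],s["joint_positions"].round(2))
cv2.imwrite("pics/w2c.png",cv2.resize(im[10:250,230:470,::-1],None,fx=2.5,fy=2.5,interpolation=cv2.INTER_CUBIC))
E
```

```text
[ 2.  -2.1 -1.6] 0.2500997580421837
[ 1. -1. -2.] 0.25362187424669497
17.1667 [ 0.38  0.42 -0.9   1.55  0.33  1.34  1.22]
```

View pics/w2c.png

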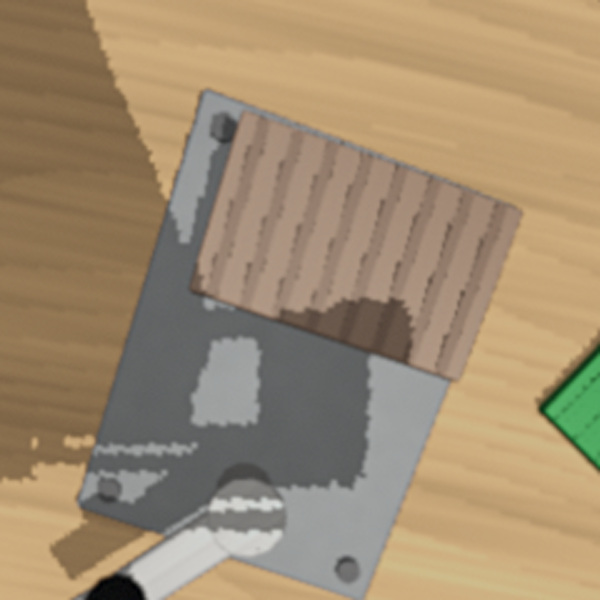

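```bash
cat > g.py <<'E'
from fit import *
def frame(x,y,z,yaw): T=np.eye(4);T[:3,:3]=R.from_euler('z',yaw).as_matrix();T[:3,3]=x,y,z;return T
def grasp(tau,side,ysign,off=0.):   # tool in slab frame; tail leans to slab -x, on side*z face
    z=np.array([np.sin(tau),0,-side*np.cos(tau)]);y=np.array([0,ysign,0.])
    G=np.eye(4);G[:3,:3]=np.c_[np.cross(y,z),y,z];G[:3,3]=np.array([off,0,0])+.019*z;return G
def po(T): return T[:3,3],R.from_matrix(T[:3,:3]).as_rotvec()
def up(T,dz): T=T.copy();T[2,3]+=dz;return T
E
python3 - <<'E'
from g import *
slab=([(50,-30,57),(-50,-30,57),(-50,30,57),(50,30,57)],[(327.2,54.4),(438.8,94.8),(413.6,162.4),(306.8,126.4)])
plate=([(65,-45,10),(65,125,10),(-65,125,10)],[(312,46),(261.2,211.2),(376.4,249.6)])
S,e=fit("w2",*slab,[.49,.165,-1.7]);H2,e2=fit("w2",*plate,[.49,.165,-1.7])
print("S",S.round(4),e.round(1).tolist(),"H2",H2.round(4),e2.round(1).tolist())
P=json.load(open("pose.json"));P["S"]=S.tolist();P["H2"]=H2.tolist();json.dump(P,open("pose.json","w"))
Ts=frame(S[0],S[1],.051,S[2]);K=P["K"]
Rk=R.from_euler('z',K[2]).as_matrix();St=np.eye(4);St[:3,:3]=np.c_[[0,0,-1],Rk[:,1],Rk[:,0]];St[:3,3]=K[0],K[1],.07
for ys in (1,-1):
    T=Ts@grasp(np.pi/4,1,ys);print(ys,[None if (j:=kinematics.ik(*po(X))) is None else j.round(2) for X in (up(T,.1),T,up(St@grasp(np.pi/4,1,ys),.1))])
E
```

```text
S [ 0.489   0.1666 -1.6803] [[-0.2, -0.4], [1.2, -0.5], [0.6, 0.9], [-1.5, 0.3]] H2 [ 0.4891  0.1618 -1.698 ] [[0.0, -2.3], [-0.3, 1.6], [0.2, 1.3]]
1 [array([-0.24,  0.62, -0.69,  1.6 ,  0.73,  1.81, -1.19]), array([-0.3 ,  0.73, -0.59,  1.64,  0.75,  1.67, -1.27]), array([ 1.14,  0.46, -0.57,  1.74, -0.5 ,  1.35,  0.55])]
-1 [array([-0.05,  0.75, -0.99,  1.59,  0.87,  1.94,  1.84]), array([-0.09,  0.87, -0.93,  1.63,  0.93,  1.83,  1.75]), array([-0.18,  0.74,  1.21,  1.8 , -1.14,  1.85, -2.07])]
```

The keeper is open and the slab is free. It sits at about (0.489, 0.167), so picking it now.

```bash
python3 - <<'E'
from g import *
P=json.load(open("pose.json"));S=P["S"]
T=frame(S[0],S[1],.051,S[2])@grasp(np.pi/4,1,1)
env.move_ptp(*po(up(T,.08)));env.move_linear(po(T)[0],vel=.12)
s=env.sense();print(s["clock"],s["ft_force"].round(1),(s["tool_pos"]-T[:3,3]).round(4))
env.close_gripper(force=25);s=env.sense();print("w",s["width"]*87,s["gripper_force"],s["ft_force"].round(1))
env.move_linear(po(up(T,.15))[0],vel=.2)
s=env.sense();print(s["clock"],"w",s["width"]*87,s["gripper_force"],s["ft_force"].round(1),s["joint_positions"].round(2))
im=vision.snapshot("scene");cv2.imwrite("pics/s3.png",im[:,:,::-1])
cv2.imwrite("pics/s3c.png",cv2.resize(im[130:330,200:500,::-1],None,fx=2.6,fy=2.6,interpolation=cv2.INTER_CUBIC))
E
```

```text
20.1167 [ 0.   0.1 -0.1] [0.0001 0.0003 0.0002]
w 60.010718783147354 24.992118012269202 [ 0.5 -0.5  2.4]
21.6083 w 59.449608414369365 24.992979972921603 [-0.2 -0.3 -2.8] [-0.24  0.56 -0.69  1.56  0.71  1.87 -1.14]
```

View pics/s3c.png

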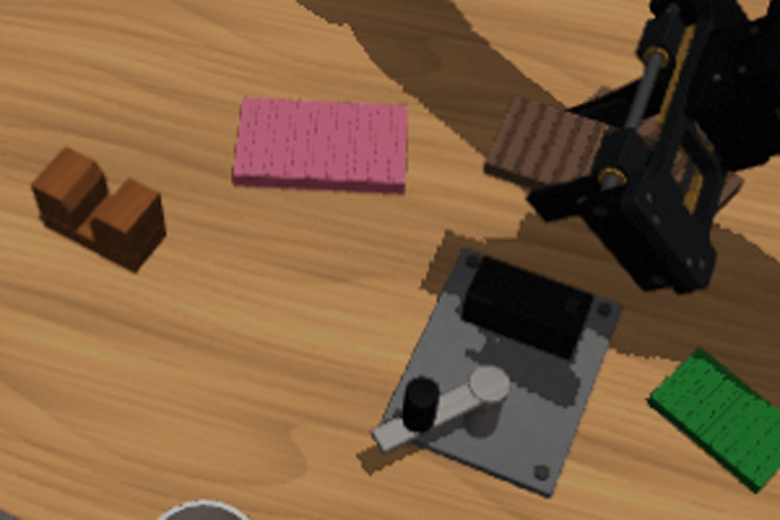

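Slab is held and lifted. The bed, open keeper and rack are all clearly visible: rack block outer corners near crop (33,187), (68,148), (165,192) and (135,232). Cross-checking the rack pose, then carrying the slab over.

```bash
python3 - <<'E'
from g import *
P=json.load(open("pose.json"));K=np.array(P["K"])
c,Pc=campose("scene")
M=np.array([(.045,-.022,.056),(.045,.022,.056),(-.045,-.022,.056),(-.045,.022,.056)])
X=lambda q:(frame(q[0],q[1],0,q[2])@np.c_[M,np.ones(4)].T).T[:,:3]
obs=np.array([[226.2,186.9],[212.7,201.9],[263.5,203.8],[251.9,219.2]])
print("scene pred",proj(c,Pc,X(K)).round(1).tolist(),"obs",obs.tolist())
r=least_squares(lambda q:(proj(c,Pc,X(q))-obs).ravel(),K);print("K scene",r.x.round(4),r.fun.round(1),"K wrist",K.round(4))
Rk=R.from_euler('z',K[2]).as_matrix();St=np.eye(4);St[:3,:3]=np.c_[[0,0,-1],Rk[:,1],Rk[:,0]];St[:3,3]=K[0],K[1],.07
T=St@grasp(np.pi/4,1,1)
j=kinematics.ik(*po(up(T,.06)));print(None if j is None else j.round(2))
env.move_ptp(*po(up(T,.06)));env.hold(.1)
s=env.sense();print(s["clock"],s["width"]*87,s["ft_force"].round(1),s["joint_positions"].round(2))
for n in ("scene","side"):
    im=vision.snapshot(n);cv2.imwrite(f"pics/{n}4.png",im[:,:,::-1])
a=cv2.imread("pics/scene4.png")[120:260,170:320];b=cv2.imread("pics/side4.png")[240:380,290:440]
cv2.imwrite("pics/c4.png",cv2.resize(np.hstack([a,b]),None,fx=2.6,fy=2.6,interpolation=cv2.INTER_CUBIC))
E
```

```text
scene pred [[225.0, 185.7], [211.6, 200.6], [261.5, 203.4], [248.5, 219.1]] obs [[226.2, 186.9], [212.7, 201.9], [263.5, 203.8], [251.9, 219.2]]
K scene [ 0.4988 -0.1691 -1.7683] [-0.2 -0.   0.6  0.2  0.1 -0.4 -0.5  0.2] K wrist [ 0.4981 -0.1736 -1.8069]
[ 0.58  0.44  0.13  1.79 -0.75  1.4   0.79]
23.4417 59.320075715494696 [-0.6 -0.1 -2. ] [ 0.58  0.44  0.12  1.79 -0.75  1.4   0.79]
```

View pics/c4.png

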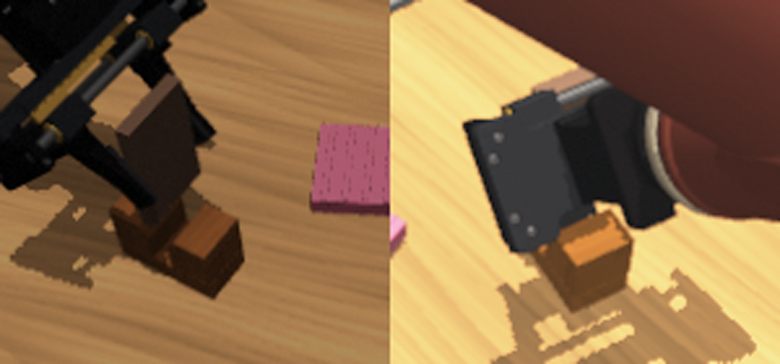

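Left: the slab hangs upright over the slot, smooth-face top corners about crop (125,140) and (182,84), lower corner (200,180). Right: the gripper hides the slab. I'll compare the slab's known pose with what the scene camera shows, to cancel that camera's bias.

```bash
python3 - <<'E'
from g import *
P=json.load(open("pose.json"));K=np.array(P["K"]);s=env.sense()
Tt=np.eye(4);Tt[:3,:3]=R.from_rotvec(s["tcp_rot"]).as_matrix();Tt[:3,3]=s["tool_pos"]
Ts=Tt@np.linalg.inv(grasp(np.pi/4,1,1));c,Pc=campose("scene")
M=np.array([[-.05,.03,-.006,1],[-.05,-.03,-.006,1],[.05,-.03,-.006,1],[-.05,.03,.006,1],[-.05,-.03,.006,1]])
pr=proj(c,Pc,(Ts@M.T).T[:,:3]);obs=np.array([[218,173.8],[240,152.3],[246.9,189.2],[215.4,171.0],[237.3,149]])
print("slab pred",((pr-[170,120])*2.6).round(0).tolist(),"diff",(pr-obs).round(1).tolist())
im=cv2.imread("pics/scene4.png")
d=nets.silhouettes("scene","slab");print([(round(k["p"],2),k["box"]) for k in d])
# draw overlay
for k in [((pr-0),(0,255,255))]:
    big=cv2.resize(im[140:240,180:280],None,fx=6,fy=6,interpolation=cv2.INTER_CUBIC)
    for p in pr: cv2.circle(big,tuple(((p-[180,140]+.5)*6).astype(int).tolist()),3,(0,255,255),1)
    Mr=np.array([[x,y,.056,1] for x in (-.045,-.016,.016,.045) for y in (-.022,.022)])
    for p in proj(c,Pc,(frame(K[0],K[1],0,K[2])@Mr.T).T[:,:3]): cv2.circle(big,tuple(((p-[180,140]+.5)*6).astype(int).tolist()),3,(0,255,0),1)
cv2.imwrite("pics/ov4.png",big)
E
```

```text
slab pred [[125.0, 133.0], [179.0, 76.0], [199.0, 170.0], [111.0, 126.0], [165.0, 69.0]] diff [[0.3, -2.6], [-1.1, -3.2], [-0.3, -3.8], [-2.6, -2.4], [-3.9, -2.3]]
[(0.89, [446.2, 195.6, 76.9, 63.9]), (0.79, [323.5, 186.2, 63.0, 34.8]), (0.64, [481.7, 291.6, 60.8, 55.3]), (0.63, [233.3, 178.4, 31.7, 61.1])]
```

View pics/ov4.png

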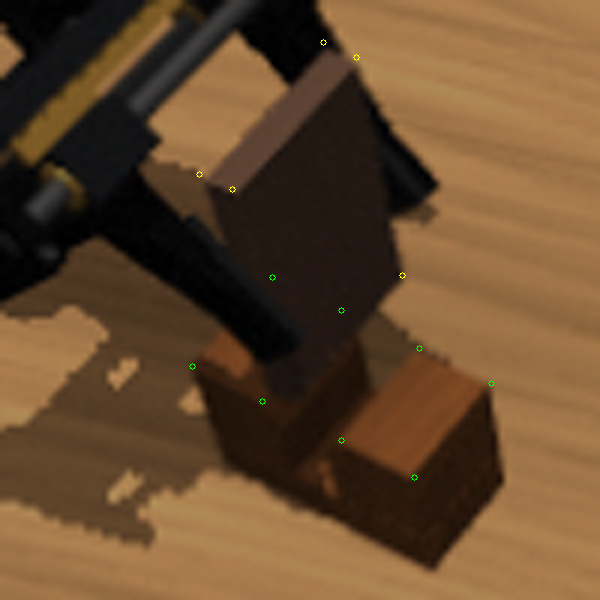

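The overlay agrees to about 1 px: slab and rack errors cancel within ~2 mm. I'll lower it with force feedback.

```bash
cat > lower.py <<'E'
from g import *
def lower(T,ztop,steps,ax,fmax=6,zc=.07):
    """T: tool pose at slab centre zc; lower through heights in steps, yielding sideways along ax"""
    f0=env.sense()["ft_force"].copy();sh=np.zeros(3);i=0;tries=0
    while i<len(steps):
        env.move_linear(T[:3,3]+[0,0,steps[i]-zc]+sh,vel=.05);env.hold(.05)
        f=env.sense()["ft_force"]-f0;fl=f@ax
        print(round(steps[i],4),f.round(1),"lat",round(fl,1),(sh@ax*1e3).round(1))
        if abs(fl)>3 and tries<8: sh=sh+ax*np.sign(fl)*.001;tries+=1;continue
        if f[2]>fmax: print("contact");break
        i+=1
    return sh
E
python3 - <<'E'
from lower import *
P=json.load(open("pose.json"));K=P["K"]
Rk=R.from_euler('z',K[2]).as_matrix();St=np.eye(4);St[:3,:3]=np.c_[[0,0,-1],Rk[:,1],Rk[:,0]];St[:3,3]=K[0],K[1],.07
T=St@grasp(np.pi/4,1,1)
sh=lower(T,.13,[.102,.096,.09,.084,.078,.074,.072,.071,.07,.069,.068],Rk[:,0])
s=env.sense();print(s["clock"],s["width"]*87,s["ft_force"].round(1),s["tool_pos"]-T[:3,3]);P["sh"]=sh.tolist();json.dump(P,open("pose.json","w"))
E
```

```text
0.102 [ 0.5  0.3 -0.5] lat -0.4 0.0
0.096 [-0.1  0.8 -0.7] lat -0.7 0.0
0.09 [1.6 0.4 0.7] lat -0.8 0.0
0.084 [1.2 0.9 0.9] lat -1.2 0.0
0.078 [0.6 1.  0.2] lat -1.2 0.0
0.074 [ 1.1  1.6 -0.6] lat -1.8 0.0
0.072 [-0.1  1.1 -0.2] lat -1.1 0.0
0.071 [-0.2 -0.5  4.8] lat 0.5 0.0
0.07 [-3.6 -0.8 12.7] lat 1.6 0.0
contact
26.8167 59.533512938595386 [-4.2 -1.5 10.5] [1.52755468e-04 7.71829104e-05 1.35003585e-03]
```

```bash
python3 - <<'E'
from lower import *
P=json.load(open("pose.json"));K=P["K"]
Rk=R.from_euler('z',K[2]).as_matrix();St=np.eye(4);St[:3,:3]=np.c_[[0,0,-1],Rk[:,1],Rk[:,0]];St[:3,3]=K[0],K[1],.07
T=St@grasp(np.pi/4,1,1)
env.move_linear(T[:3,3]+[0,0,.0012],vel=.02);env.gripper_open()
env.move_linear(T[:3,3]+[0,0,.13],vel=.2)
s=env.sense();print(s["clock"],s["joint_positions"].round(2))
vision.snapshot("scene");c,Pc=campose("scene")
M=np.array([[x,y,z,1] for x in (-.05,.05) for y in (-.03,.03) for z in (-.006,.006)]);pr=proj(c,Pc,(St@M.T).T[:,:3])
lo,hi=pr.min(0),pr.max(0);print("pred box",((lo+hi)/2).round(0),(hi-lo).round(0))
print([(round(k["p"],2),np.round(k["box"])) for k in nets.silhouettes("scene","slab")])
for ys in (1,-1):
    T2=St@grasp(np.pi/4,-1,ys);print(ys,[None if (j:=kinematics.ik(*po(X))) is None else j.round(2) for X in (up(T2,.13),T2)])
E
```

```text
28.6333 [ 0.57  0.36  0.13  1.75 -0.73  1.5   0.7 ]
pred box [234. 197.] [31. 55.]
[(0.93, array([322., 186.,  64.,  33.])), (0.84, array([446., 196.,  80.,  63.])), (0.84, array([481., 292.,  63.,  52.])), (0.8, array([237., 197.,  29.,  56.]))]
1 [array([ 0.16,  0.31, -0.42,  1.83,  0.79,  1.53, -0.75]), array([ 0.04,  0.48, -0.29,  1.91,  0.84,  1.34, -0.93])]
-1 [array([ 0.63,  0.47, -1.02,  1.81,  0.98,  1.71,  2.26]), array([ 0.16,  0.5 , -0.44,  1.91,  0.89,  1.39,  2.18])]
```

The slab stands in the slot (silhouette matches the prediction within 3 px). Before coming back I'll measure the bare bed from straight above, to centre the slab properly.

```bash
python3 - <<'E'
from lower import *
P=json.load(open("pose.json"));H=np.array(P["H2"]);hy=np.array([-np.sin(H[2]),np.cos(H[2])])
env.move_ptp(np.r_[H[:2]+.072*hy,.18],down(H[2]-np.pi/2));env.hold(.25)
s=env.sense();im=vision.snapshot("wrist");cv2.imwrite("pics/w5.png",im[:,:,::-1])
rec["w5"]=dict(tool_pos=list(map(float,s["tool_pos"])),tcp_rot=list(map(float,s["tcp_rot"])));json.dump(rec,open("rec.json","w"))
print(s["clock"],s["joint_positions"].round(2))
c,Pc=campose("wrist",s);pr=proj(c,Pc,[np.r_[H[:2],.045]])[0];print("pred centre",pr,"cam",Pc[:3,3].round(3))
g=im.max(2)
for t in (30,40,50):
    m=(g<t).astype(np.uint8);m[255:]=0
    n,l,st,ce=cv2.connectedComponentsWithStats(m)
    k=1+np.argmax(st[1:,4]);cn=cv2.findContours((l==k).astype(np.uint8),0,2)[0][0]
    rr=cv2.minAreaRect(cn);print(t,st[k],rr)
    B=[ray(c,Pc,p,.045) for p in cv2.boxPoints(rr)];print(np.round(B,4).tolist(),"centre",np.mean(B,0).round(4))
cv2.imwrite("pics/w5c.png",cv2.resize(im[50:260,200:460,::-1],None,fx=2.8,fy=2.8,interpolation=cv2.INTER_CUBIC))
E
```

```text
30.2417 [-0.08  0.24 -0.3   1.68  0.07  1.23  1.04]
pred centre [323.32474836 148.39664679] cam [0.49  0.16  0.342]
30 [ 273  134   99   38 2040] ((322.0, 152.5), (37.0, 98.0), 90.0)
[[0.4719, 0.1215], [0.4826, 0.2028], [0.513, 0.1999], [0.5021, 0.1165]] centre [0.4924 0.1602]
40 [ 272  126  100   47 2632] ((321.5, 149.0), (46.0, 99.0), 90.0)
[[0.4655, 0.1218], [0.4762, 0.2035], [0.5138, 0.1998], [0.5028, 0.1155]] centre [0.4896 0.1601]
50 [ 272  126  101   47 4630] ((322.0, 149.0), (46.0, 100.0), 90.0)
[[0.4655, 0.1218], [0.4763, 0.2043], [0.5139, 0.2007], [0.5028, 0.1155]] centre [0.4896 0.1606]
```

View pics/w5c.png

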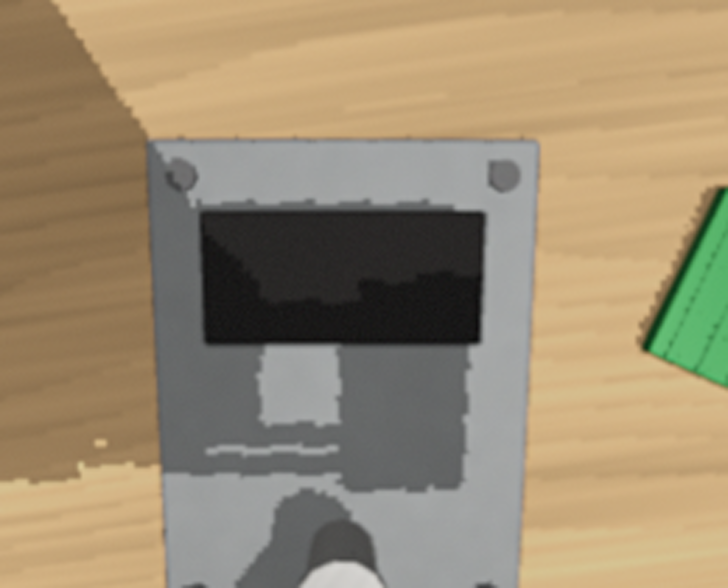

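Bed centre is at about (0.4896, 0.1604), edges aligned with yaw −1.698, so H is confirmed (the slab had started ~5 mm off along the bed). Now I'll take the slab from its smooth side.

```bash
python3 - <<'E'
from lower import *
P=json.load(open("pose.json"));K=P["K"]
Rk=R.from_euler('z',K[2]).as_matrix();St=np.eye(4);St[:3,:3]=np.c_[[0,0,-1],Rk[:,1],Rk[:,0]];St[:3,3]=K[0],K[1],.07
G=grasp(np.pi/4,-1,1);T2=St@G
env.move_ptp(*po(up(T2,.12)));env.move_linear(T2[:3,3],vel=.15)
s=env.sense();print(s["clock"],s["ft_force"].round(1))
env.close_gripper(force=25);s=env.sense();print("w",s["width"]*87,s["ft_force"].round(1))
env.move_linear(T2[:3,3]+[0,0,.12],vel=.15);s=env.sense();print(s["clock"],"w",s["width"]*87,s["ft_force"].round(1),s["joint_positions"].round(2))
h=frame(.4894,.1602,.0518,-1.698);B=h.copy();B[:3,1]*=-1;B[:3,2]*=-1
T3=B@G;j=kinematics.ik(*po(up(T3,.12)));print(None if j is None else j.round(2))
vision.snapshot("scene");c,Pc=campose("scene")
Tt=np.eye(4);Tt[:3,:3]=R.from_rotvec(s["tcp_rot"]).as_matrix();Tt[:3,3]=s["tool_pos"];Ts=Tt@np.linalg.inv(G)
M=np.array([[x,y,z,1] for x in (-.05,.05) for y in (-.03,.03) for z in (-.006,.006)]);pr=proj(c,Pc,(Ts@M.T).T[:,:3]);lo,hi=pr.min(0),pr.max(0)
print("pred",((lo+hi)/2).round(0),(hi-lo).round(0),[(round(k["p"],2),np.round(k["box"])) for k in nets.silhouettes("scene","slab")])
E
```

```text
32.7917 [-0.3 -0.2  0.5]
w 59.86997704392031 [0.1 0.7 2. ]
34.3333 w 59.87999397027021 [-0.4  0.1 -2.6] [-0.12  0.29 -0.09  1.86  0.72  1.45 -0.71]
[ 0.02  0.78 -1.1   1.57  0.9   2.01  1.82]
pred [223. 154.] [37. 65.] [(0.96, array([323., 185.,  64.,  35.])), (0.89, array([446., 195.,  76.,  61.])), (0.78, array([480., 294.,  62.,  53.])), (0.58, array([226., 145.,  36.,  41.]))]
```

```bash
python3 - <<'E'
from lower import *
s=env.sense();G=grasp(np.pi/4,-1,1)
env.move_linear(s["tool_pos"]+[0,0,.04],vel=.2)
h=frame(.4894,.1602,.0518,-1.698);B=h.copy();B[:3,1]*=-1;B[:3,2]*=-1
T3=B@G;env.move_ptp(*po(up(T3,.14)))
s=env.sense();print(s["clock"],s["joint_positions"].round(2),s["width"]*87,s["ft_force"].round(1))
env.move_linear(T3[:3,3]+[0,0,.012],vel=.15);env.hold(.1)
sh=lower(T3,0,[.058,.055,.0535,.0525,.0518,.0511,.0505],h[:3,0],fmax=3,zc=.0518)
s=env.sense();print(s["clock"],(s["tool_pos"]-T3[:3,3]).round(4),s["width"]*87)
E
```

```text
36.9167 [ 0.02  0.75 -1.1   1.56  0.89  2.03  1.84] 59.494872264221 [ 0.8  1.  -2.4]
0.058 [-0.9 -0.5  1.6] lat 0.6 0.0
0.055 [-1.1  0.2  0.2] lat -0.1 0.0
0.0535 [0.1 0.1 0.6] lat -0.1 0.0
0.0525 [-0.2  0.3  1.1] lat -0.3 0.0
0.0518 [-1.6  0.4  0.8] lat -0.2 0.0
0.0511 [-0.2  0.3  3. ] lat -0.3 0.0
contact
39.8333 [ 0.      0.     -0.0005] 59.75312338338566
```

```bash
python3 - <<'E'
from lower import *
env.gripper_open();s=env.sense();env.move_linear(s["tool_pos"]+[0,0,.12],vel=.2)
H=np.array([.4894,.1602,-1.698]);hy=np.array([-np.sin(H[2]),np.cos(H[2])])
env.move_ptp(np.r_[H[:2]+.072*hy,.18],down(H[2]-np.pi/2));env.hold(.25)
s=env.sense();im=vision.snapshot("wrist");cv2.imwrite("pics/w6.png",im[:,:,::-1])
rec["w6"]=dict(tool_pos=list(map(float,s["tool_pos"])),tcp_rot=list(map(float,s["tcp_rot"])));json.dump(rec,open("rec.json","w"))
print(s["clock"],s["joint_positions"].round(2))
c,Pc=campose("wrist",s)
d=nets.silhouettes("wrist","slab");print([(round(k["p"],2),np.round(k["box"])) for k in d])
k=min(d,key=lambda k:np.hypot(k["box"][0]-322,k["box"][1]-149))
cn=max(cv2.findContours(k["pixels"].astype(np.uint8),0,2)[0],key=cv2.contourArea)
rr=cv2.minAreaRect(cn);B=np.array([ray(c,Pc,p,.0575) for p in cv2.boxPoints(rr)]);print(rr,B.round(4).tolist(),"centre",B.mean(0).round(4))
print("pix", [im[149,u].tolist() for u in range(275,372,8)])
for v in (100,120,149,170): print(v,"x-profile", "".join("#" if (int(im[v,u,0])-int(im[v,u,2]))>12 else "." for u in range(250,400,2)))
h=frame(H[0],H[1],0,H[2]);M=np.array([[x,y,.0575,1] for x in(-.05,.05) for y in (-.03,.03)]);print("expected corners",proj(c,Pc,(h@M.T).T[:,:3]).round(1).tolist())
E
```

```text
42.5667 [ 0.53  0.42 -1.1   1.65  0.39  1.31  0.81]
[(0.95, array([321., 146., 127.,  78.])), (0.75, array([300., 298.,  72., 100.])), (0.74, array([ 94.,  58., 176., 114.])), (0.7, array([410.,   8.,  50.,  16.])), (0.62, array([488., 168., 123.,  97.]))]
((320.7838439941406, 148.4720001220703), (126.04484558105469, 76.20213317871094), 0.5906571745872498) [[0.5115, 0.1046], [0.4525, 0.1153], [0.4657, 0.2139], [0.5255, 0.2084]] centre [0.4888 0.1605]
pix [[107, 89, 76], [107, 89, 76], [156, 132, 115], [171, 147, 127], [171, 147, 128], [172, 148, 129], [173, 149, 130], [174, 150, 131], [175, 151, 132], [179, 155, 136], [176, 153, 134], [178, 154, 135], [157, 135, 117]]
100 x-profile ###########################################################################
120 x-profile ##...##############################################################....####
149 x-profile ##...##############################################################...#####
170 x-profile ###...############################################################...######
expected corners [[383.9, 111.4], [380.6, 187.6], [257.3, 111.0], [260.3, 187.2]]
```

The slab is centred on the bed (0.4888, 0.1605 against the bed's 0.4896, 0.1604 in the same camera), plain face up. Closing the keeper now.

```bash
python3 - <<'E'
from s1b import *
ps=lambda t:down(-3.267+(t/2.5)*(3.267-1.485))
env.move_ptp(kp(2.5,.16)[0],ps(2.5));env.move_linear(kp(2.5,.08)[0],vel=.12)
env.close_gripper(force=12);s=env.sense();print(s["clock"],"w",s["width"]*87,s["ft_force"].round(1))
f0=s["ft_force"]
for t in np.linspace(2.5,0,9)[1:]:
    env.move_linear(kp(t,.08)[0],ps(t),vel=.05);s=env.sense();print(round(t,2),(s["ft_force"]-f0).round(1),round(s["width"]*87,1))
tx=np.array([np.cos(q[2]),np.sin(q[2]),0])
for t in (-.015,-.03):
    env.move_linear(kp(t,.08)[0],vel=.03);env.hold(.1);s=env.sense();f=s["ft_force"]@tx;print(t,"tangential",f)
    if abs(f)>8: break
print(s["clock"],s["joint_positions"].round(2))
E
```

```text
46.075 w 21.486822863681383 [ 1.4  1.1 -0.5]
2.19 [ 0.6 -1.4 -1.7] 21.6
1.88 [ 1.4 -5.4 -1. ] 21.9
1.56 [-0.1 -8.5  1. ] 21.1
1.25 [-3.4 -9.3  3.9] 21.7
0.94 [-4.7 -7.7  4.8] 21.8
0.62 [-7.7 -7.4  4.8] 21.6
0.31 [-8.  -5.5  4.6] 21.6
0.0 [-7.7 -3.3  2.6] 21.8
-0.015 tangential 3.764420821711215
-0.03 tangential 5.426726249091822
50.7083 [ 0.44  0.43 -0.98  1.83  0.4   1.1   0.77]
```

```bash
python3 - <<'E'
from s1b import *
env.gripper_open();s=env.sense();env.move_linear(s["tool_pos"]+[0,0,.1],vel=.2)
r=rec["holder"];env.move_ptp(r["tool_pos"],r["tcp_rot"]);env.hold(.3)
s=env.sense();im=vision.snapshot("wrist");cv2.imwrite("pics/w7.png",im[:,:,::-1]);print(s["clock"],(s["tool_pos"]-r["tool_pos"]).round(4),s["tcp_rot"],r["tcp_rot"])
a=cv2.imread("pics/w_holder.png");b=im[:,:,::-1]
for n,I in (("old",a),("new",b)):
    w=I[90:240,290:400];m=(w.max(2)<55).astype(np.uint8);m=cv2.morphologyEx(m,cv2.MORPH_OPEN,np.ones((5,5)))
    k,l,st,ce=cv2.connectedComponentsWithStats(m);print(n,"dark",[(st[i].tolist(),(ce[i]+[290,90]).round(1).tolist()) for i in range(1,k) if st[i,4]>80])
    m=(w.min(2)>195).astype(np.uint8);ys,xs=np.nonzero(m)
    ar=(ys+90<145);print(n,"bar tip",xs[ar].mean()+290 if ar.any() else None,(ys[ar].mean()+90) if ar.any() else None,ar.sum())
    print(n,[(round(d["p"],2),np.round(d["box"],1).tolist()) for d in nets.silhouettes("wrist","keeper")] if n=="new" else "")
A=np.hstack([a[80:240,280:420],b[80:240,280:420]]);cv2.imwrite("pics/cmp7.png",cv2.resize(A,None,fx=2.8,fy=2.8,interpolation=cv2.INTER_CUBIC))
E
```

```text
53.3083 [-0.0007  0.0001 -0.0002] [ 3.15590669e-01 -3.12538344e+00  1.17876826e-03] [0.3151240307539411, -3.1256659369708784, -0.00012996496474268455]
old dark [([43, 62, 26, 15, 286], [345.7, 159.3])]
old bar tip 350.4280442804428 125.39114391143912 271
old 
new dark [([43, 58, 28, 21, 355], [347.9, 159.6])]
new bar tip 352.57751937984494 126.73255813953489 258
new [(0.77, [333.6, 172.8, 60.7, 118.9]), (0.45, [35.0, 59.9, 70.0, 73.8])]
```

The knob now sits where the bed-based zero angle predicts (about 2 px towards closed from its start), and the arm is clear. Handing in.

```bash
python3 - <<'E'
from h import *
print(workorder.finish_job());print(env.sense()["clock"])
E
```

```text
the job is handed in; nothing more can be done
None
the job is handed in; nothing more can be done
```

The job is handed in (no verdict shown): the slab lies smooth face up, centred on the bed to about 1 mm and running the same way; the keeper is swung back to about 0 (within about 0.02 rad), and the last clock reading was 53.3 s of the 72 s allowed.

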